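# Turn the picture panel to its painted side

## Robot

A 6-joint arm with a two-finger parallel gripper is mounted at the origin on the work surface. World frame = base frame: x ahead of the robot, y to its left, z up, the work surface at z = 0. Lengths are in mm, angles in rad, forces in N, time in s.
With the tool pointing down it reaches from about 300 to 775 mm from the base axis. Payload 14.6 kg.
Tool frame: the origin (TCP) lies between the finger pads; the fingertips stand 25 mm ahead of it and the grasp point (between the pads) lies 6 mm ahead of it; z points along the fingers, y is the line along which they close (so a half turn about z gives the same grasp; the last joint's range is limited). The gripper opens to 94 mm and grips with 3 to 60 N. Pads are 16 mm wide; open, the fingers measure 119 mm over their backs; the gripper's body (75 mm by 177 mm) begins 78 mm behind the grasp point.
Start: joints at [-1.367, 0.3, 1.521, -0, 1.321, -0.067], TCP at [147.12, -529.948, 230.446] pointing down, gripper open.
Joint ranges: [-3.03, 3.03], [-0.79, 2.21], [0.23, 2.52], [-1.04, 4.18], [0, 3.07], [-2.55, 2.55]. Speed limits (rad/s): [2.22, 2.22, 2.57, 3.14, 3.14, 3.14].

## Interface

Orientations are given as [roll, pitch, yaw] about the fixed x, y, z axes, in that order (R = Rz(yaw) Ry(pitch) Rx(roll)).
In Python, from cell import manip gives the robot as it stands. The module is installed in compiled form; this text tells all that it offers.
- The arm moves only by the tool step_arm, never from a script. Its argument "series" is one flat list of numbers, 5 for each row, row after row: the shift along the world's x, y, z in mm, then the turn about the world's z in rad, then the closure, from 0 (fully open) to 1 (shut). In form: [dx, dy, dz, spin, jaw, dx, dy, dz, spin, jaw, ...]. A call has 1 to 20 rows; each row shifts and turns the commanded pose from where the row before left it; what a row does not reach is not made up. A row lasts 1/8 s, in which the tool goes at most 62.5 mm and 10.7 degrees, less where a joint would pass 70% of its speed; a pose out of reach is approached as far as the arm can. A call is refused whole if a number of a shift passes 62.5 or a number of a turn 0.188, either way. A call with a gripper value outside its range is refused whole. The fingers move at their own pace and stop on an object; "squeeze" is the grip in N (left out, the last holds). Time passes only in rows, so rows that do not move let the fingers close. It gives the time, the measured TCP pose, the force, the opening and the grip force at its end, in the units of the state.
- manip.read_state(): the state, without advancing time (a new reading comes with each control period).
- manip.camera(name): name is "side" or "top" or "wrist"; returns (picture, depth): 420x560x3 uint8, blue, green, red; 420x560 float32, mm along the optical axis (not along the pixel's ray), 0 where there is no reading.
- manip.camera_info(name): a dict with "fovy" (degrees; the focal length in pixels is half the picture's height over the tangent of half this angle, whatever the lens; pixels are square), "cx", "cy" (the principal point, pixels), "eye" and "orientation" of the camera in the world. Camera axes: x right, y down, z forward; pixel columns grow to the right and rows downward; lengths in mm; the calibration is good to about 2 mm. A picture is of the moment at which its call begins: read the wrist's pose just before it. camera_info takes no time and is no camera call; for the wrist camera it gives the pose at the moment of the call.
- manip.sign_off(): hands the job in; it is judged then, once.
The state is a dict: "clock": time; "joints": joint angles; "qd": joint speeds; "effort": joint torques, N m; "eef_pos": TCP position; "eef_rot": TCP orientation; "wrist_force": force on the tool from outside, world axes, zero at the start; "moment": the same for the moment, N m; "finger_gap": finger opening in mm; "finger_force": force on a finger pad.
Only numpy, scipy, OpenCV 4.12 (cv2) and the standard library are available. Lean on these libraries where they do the work, as an engineer would, in place of code of your own. Each camera call takes 0.05 s, during which the arm holds its last target. There are 200 camera calls.

## Task

On the table stands a small two-sided picture panel on an upright pivot, now with its bare side towards the visitors across the table and locked by a sprung catch. Press the catch's pad down through the gap between its two guide plates so that the panel springs free, then let the catch up and push the panel on round, the same way it sprang, until it has made half a turn, shows its painted side to the visitors and is locked by the catch again. Leave the other things on the table where they are.

Things in the scene. Friction and masses are not known exactly. Their poses are not given: they have to be found in the camera images.
- stand: fixed dark steel stand: base plate 130 mm along its x, 16 mm thick, from y = -100 to +165 mm. Origin on the table under the upright pivot axis. Its +x points away from the robot to the visitors (turned up to 0.6 rad either way), its +y to the catch, z up.
- panel (a joint): turn of the panel about the pivot, rad, growing counter-clockwise from above: 0 at the start (bare side to the stand's +x, painted side with brown mountain shapes to its -x), 3.14 locked again (play 0.02), stop at 3.18. When freed a weak spring turns it to 0.5 to 1.1, where it stays; farther on the spring pushes back (0.06 N m at 3.14) and returns an unlocked panel.
- catch (a joint): how far the catch is pressed down, m: 0 up (locking), 0.016 fully down; its spring pushes up with 2 to 5 N. From 0.010 on the panel is free. In the panel's last 0.25 rad the arriving end pin rides over the catch's sloped nose and presses it down by itself (10 to 15 N of push at 60 mm from the pivot); then the catch snaps up behind the pin.
- catch_pad (a point): centre of the top face of the catch's black rubber pad, 32 mm (stand's x) by 40 mm (stand's y), 110 mm above the table when up, 135 mm from the pivot along the stand's +y. It goes down between two upright aluminium guide plates: clear gap 40 mm (along x), plates 5 mm thick, 50 mm long (along y), tops 124 mm above the table; open above and to +y.
- panel_axis (a point): fixed point on the pivot axis at the panel's top edge, 150 mm above the table. The panel is a wood-framed board 170 mm wide, 104 mm high (lower edge 46 mm above the table), 12 mm thick, pivoted on its middle; a 10 mm round steel pin sticks out 19 mm from each end, 70 mm above the table.
- panel_edge (a point): middle of the thickness at the panel's top corner, at the end which is next to the catch at the start, 85 mm from the pivot axis, 150 mm above the table; turns with the panel
- bowl_a: empty glass bowl, 84 mm across, 40 mm high, beside the stand; origin at its underside; to be left alone
- bowl_b: empty glass bowl, 84 mm across, 40 mm high, to the left of the stand; origin at its underside; to be left alone
- jar: closed amber glass jar, 52 mm across, 62 mm high, on the robot's side of the stand; origin at its underside; to be left alone
- tin: dark steel tin, 64 mm across, 75 mm high, to the left; origin at its underside; to be left alone
- knife: spatula lying flat, 170 mm long, on the far side of the stand; origin at its underside; to be left alone
- brush: brush lying flat, 180 mm long, to the left; origin at its underside; to be left alone
- block: cork sanding block, 90 x 50 x 28 mm, to the right and far; origin at its underside; to be left alone

How it is judged (in metres and radians):
On the way, in this order (a step that is already met when the one before it is completed fails the run):
1. the catch is pressed down far enough to free the panel (value of joint catch above 0.0085 m).
2. the panel has sprung free and the catch has been let up (value of joint panel above 0.2 rad and value of joint catch below 0.003 m), for 0.1 s.
At the end, for the whole second after the job is handed in: The panel stands still at half a turn (within 0.08 rad of 3.14 on its joint), painted side towards the visitors, with the catch up (pressed by less than 3 mm) and so locked (value of joint panel between 3.06 and 3.22 rad and value of joint catch below 0.003 m and velocity of joint panel between -0.05 and 0.05 rad/s); the robot touches nothing.
It fails at once if one of the loose bystanders on the table is moved by more than 30 mm (distance of any of bowl_a, bowl_b, jar, tin, knife, brush, block from where it was at the start of the episode above 0.03 m).
It also fails if it takes over 56 s, if anything falls off the work surface, if the arm or the gripper's body presses on something with over 40 N, if the wrist force passes 120 N, or if a joint passes its speed limit or range.

## Working session

There is one attempt and no reset: what is moved stays moved. The work goes in short steps, Python scripts to look and compute and a tool call to move; the robot and the scene stay as the last step left them, time stands still between calls to the robot, and variables do not carry over. Pictures are saved under pics/ and viewed, at most 10 in all, crops included, and the job is handed in when it is done.

Besides the shell and the picture viewer there is one more tool, called after ">>>" in YAML: its name, and indented under it one key for each argument. step_arm: Moves the arm, as the interface text tells. Its arguments: {"type":"object","properties":{"series":{"type":"array"},"squeeze":{"type":"number"}},"required":["series"]}

```bash
mkdir -p pics; cat > h.py <<'E'
import numpy as np, cv2
from scipy.spatial.transform import Rotation as R
from cell import manip
def cloud(n):
    i=manip.camera_info(n); p,d=manip.camera(n)
    f=210/np.tan(np.radians(i["fovy"])/2)
    v,u=np.mgrid[:420,:560]
    P=np.stack([(u-i["cx"])/f*d,(v-i["cy"])/f*d,d],-1)
    o=np.array(i["orientation"],float)
    M=o if o.shape==(3,3) else (R.from_euler("xyz",o).as_matrix() if o.size==3 else R.from_quat(o).as_matrix())
    W=P@M.T+np.array(i["eye"]); W[d==0]=np.nan
    return p,d,W
E
python3 - <<'E'
from h import *
for n in("top","side"):
    print(n,manip.camera_info(n)); p,d,W=cloud(n); cv2.imwrite(f"pics/{n}0.png",p); np.savez(f"{n}0.npz",p=p,d=d,W=W)
    print(np.nanmin(W[...,2]),np.nanmedian(W[...,2]),np.nanmax(W[...,2]))
print(manip.read_state())
E
```

```text
top {'fovy': 45.8666030780088, 'cx': 274.2927098024446, 'cy': 206.5151866046226, 'eye': array([ 423.54048967,  -14.50323495, 1523.04871856]), 'orientation': array([-3.04945659,  0.01837575, -1.57434448])}
-781.8388196668532 -1.259818127423273 697.2299481694185
side {'fovy': 50.160084158031154, 'cx': 283.4523189427369, 'cy': 214.05289020913992, 'eye': array([ 390.32128398, 1195.46549857,  812.80325593]), 'orientation': array([-2.10050205,  0.01366588, -3.02045022])}
-772.9418200233472 0.6030887838999206 693.4829517352975
{'clock': 0.1, 'joints': array([-1.36660519e+00,  3.00405627e-01,  1.52153751e+00,  2.14681878e-05,
        1.32071096e+00, -6.65967593e-02]), 'qd': array([ 0.00183403, -0.00192075, -0.00214811,  0.0010582 , -0.00088591,
        0.0008605 ]), 'effort': array([ 8.10803540e-04, -5.32642221e+01, -3.53286660e+01,  7.08608679e-02,
        2.34606833e-02, -6.31309695e-05]), 'eef_pos': array([ 147.07901991, -529.7413421 ,  229.94066269]), 'eef_rot': array([-3.14053495e+00, -9.13851040e-05,  2.70782528e-01]), 'wrist_force': array([-0.19801106, -0.96426502, -0.39578224]), 'moment': array([-0.00617338,  0.00041669,  0.01868656]), 'finger_force': 0.0, 'finger_gap': 94.13372526823473}
```

View pics/top0.png

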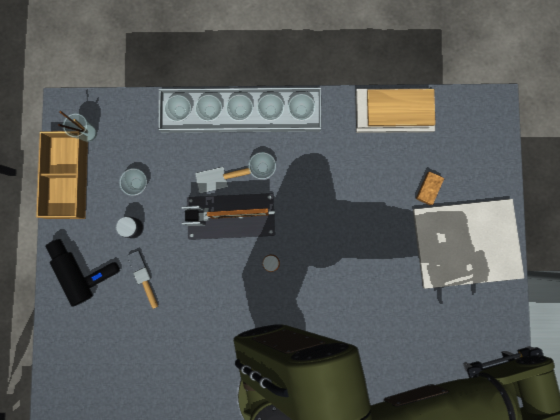

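View pics/side0.png

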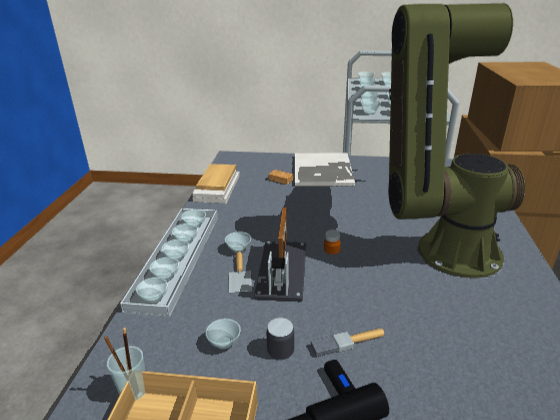

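The top view shows the panel's top edge from about (205,214) to (272,211), with the catch and plates near (193,214). Bowl_a is at (262,165), the jar at (270,263) and the knife at (220,177). The side view agrees. I'll measure the stand next.

```bash
python3 - <<'E'
from h import *
z=np.load("top0.npz"); W=z["W"]; d=z["d"]; p=z["p"]
roi=np.zeros(d.shape,bool); roi[185:245,175:285]=1
m=roi&(W[...,2]>141)&(W[...,2]<160)
Q=W[m]; r=cv2.minAreaRect(Q[:,:2].astype(np.float32)); print("panel top",m.sum(),r,np.median(Q[:,2]),cv2.boxPoints(r))
for lo,hi in((8,24),(100,118),(118,132)):
    m=roi&(W[...,2]>lo)&(W[...,2]<hi); Q=W[m]
    r=cv2.minAreaRect(Q[:,:2].astype(np.float32)); print(lo,hi,m.sum(),np.median(Q[:,2]),r,cv2.boxPoints(r).round(0).tolist())
cv2.imwrite("pics/c1.png",cv2.resize(p[185:245,175:285],None,fx=7,fy=7,interpolation=cv2.INTER_CUBIC))
# side cloud
z=np.load("side0.npz"); W=z["W"]
m=(W[...,2]>141)&(W[...,2]<160)&(abs(W[...,0]-450)<150)&(abs(W[...,1]-80)<200); Q=W[m]
r=cv2.minAreaRect(Q[:,:2].astype(np.float32)); print("side panel",m.sum(),r)
m=(W[...,2]>112)&(W[...,2]<128)&(abs(W[...,0]-430)<150)&(W[...,1]>120)&(W[...,1]<250); Q=W[m]; print(Q.round(0)[:40].tolist())
z=np.load("top0.npz"); W=z["W"]
for v in range(203,226): print(v,W[v,180:212:2,2].round(0).astype(int).tolist())
print(W[214,195],W[214,205])
E
```

```text
panel top 272 ((536.4002685546875, 114.17352294921875), (12.632377624511719, 168.27403259277344), 3.2740237712860107) 149.4785376313008 [[525.2892   197.81248 ]
 [534.89954   29.813108]
 [547.51135   30.534561]
 [537.901    198.53394 ]]
8 24 2841 15.461203067449787 ((540.287841796875, 151.1038055419922), (320.63397216796875, 180.81385803222656), 88.53221893310547) [[446.0, -7.0], [627.0, -11.0], [635.0, 309.0], [454.0, 314.0]]
100 118 220 109.27399078125359 ((535.6883544921875, 151.33876037597656), (47.20114517211914, 244.3951416015625), 3.5276219844818115) [[505.0, 272.0], [520.0, 28.0], [567.0, 31.0], [552.0, 275.0]]
118 132 76 124.59683119316333 ((531.12841796875, 155.06968688964844), (235.69622802734375, 49.001991271972656), 89.66293334960938) [[506.0, 37.0], [555.0, 37.0], [556.0, 273.0], [507.0, 273.0]]
side panel 150 ((534.461181640625, 119.27391052246094), (12.140953063964844, 171.51007080078125), 3.2653000354766846)
[[528.0, 152.0, 125.0], [528.0, 156.0, 125.0], [528.0, 155.0, 121.0], [527.0, 159.0, 120.0], [528.0, 154.0, 114.0], [527.0, 159.0, 113.0], [527.0, 163.0, 113.0],
[... 1919 characters left out ...]
 109, 49, 49, 73, 75, 73, 20]
219 [-2, -3, 0, 113, 111, 106, 110, 110, 109, 110, 47, 49, 76, 69, -9223372036854775808, 20]
220 [3, 3, 1, 107, 109, 111, 114, 107, 103, 106, 54, 52, 52, 48, 48, 17]
221 [-1, -1, -7, 107, 15, 16, 19, 24, 10, 18, 13, 19, 19, 17, 20, 19]
222 [-4, -5, -3, 123, 122, 126, 124, 122, 127, 123, 116, 20, 12, 17, 13, 17]
223 [-3, 125, 117, 122, 126, 125, 125, 126, 117, 126, 116, 72, 20, 17, 15, 13]
224 [0, -7, 111, 107, 99, 96, 99, 92, 90, 83, 80, 70, 46, 15, 14, 14]
225 [4, 0, 0, -3, 60, 51, 57, 47, 47, 34, 32, 29, 23, 13, 13, 15]
[534.07780848 238.6641016  107.46516746] [538.20161041 218.56672377  52.7534194 ]<stdin>:16: RuntimeWarning: invalid value encountered in cast
```

View pics/c1.png

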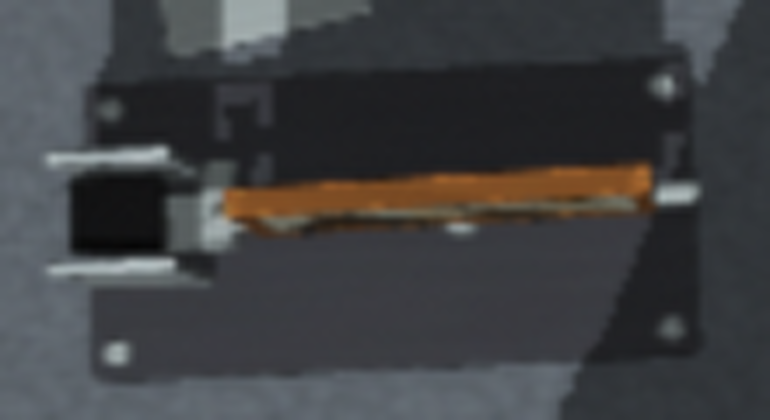

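The crop shows the black pad centred at about (118,213) of the crop, between the two bright plates, and the panel running right from it. The stand is turned by roughly 0.057 rad. I'll refine the pad and plates and find the jar, while the arm starts to approach.

```bash
python3 - <<'E'
from h import *
z=np.load("top0.npz"); W=z["W"]; p=z["p"]
a=0.057; ex=np.array([np.cos(a),np.sin(a)]); ey=np.array([-np.sin(a),np.cos(a)])
roi=np.zeros(p.shape[:2],bool); roi[203:228,180:204]=1
m=roi&(abs(W[...,2]-109.5)<8)&(p.max(-1)<60); Q=W[m][:,:2]; r=cv2.minAreaRect(Q.astype(np.float32)); print("pad",m.sum(),np.median(Q,0),r)
m=roi&(abs(W[...,2]-124)<6); Q=W[m][:,:2]; s=Q@ex
for k in (s<np.median(s)-0,s>=np.median(s)): print("plate",k.sum(),np.median(Q[k],0),np.percentile(s[k],[5,95]),np.percentile((Q@ey)[k],[3,97]))
ax=np.array([535.5,116]); print("axis s,t",ax@ex,ax@ey,"pad pred",ax+135*ey)
for n,(u,v) in dict(jar=(270,263),bowl=(262,165),knife=(210,180)).items(): print(n,W[v,u])
E
```

```text
pad 150 [531.10636834 247.47273072] ((531.2216796875, 248.47093200683594), (38.35746383666992, 29.506305694580078), 89.24071502685547)
plate 31 [507.5161627  246.60661833] [519.37594341 524.17067208] [194.87742253 240.16103787]
plate 32 [552.90116525 246.21158621] [564.62860914 568.88726582] [192.67940961 240.75205935]
axis s,t 541.2387359388564 85.30463480555318 pad pred [527.80916617 250.78075187]
jar [392.70231295  25.04471162  61.14603088]
bowl [692.52592412  50.34298072   9.14887658]
knife [647.89272387 212.12616702   1.50240952]
```

>>> step_arm:
  series: [40,10,5,0,1,40,10,5,0,1,40,10,5,0,1,40,10,0,0,1,40,10,0,0,1,40,20,0,-0.05,1,40,30,0,-0.05,1,40,30,0,-0.05,1,30,40,0,-0.06,1,20,40,0,0,1,0,40,0,0,1,0,40,0,0,1,0,40,0,0,1,0,40,0,0,1,0,40,0,0,1,0,40,0,0,1,0,40,0,0,1,0,40,0,0,1,0,40,0,0,1,0,40,0,0,1]
  squeeze: 20

```text
clock: 2.6
eef_pos: [516.9, 81.4, 245.2]
eef_rot: [-3.142, 0.0, 0.061]
wrist_force: [0.6, -0.4, 0.0]
finger_gap: 0.7
finger_force: 0.0
```

>>> step_arm:
  series: [4,42,0,0,1,4,42,0,0,1,4,42,0,0,1,1.6,41.6,0,0,1,0,0,-30,0,1,0,0,-30,0,1,0,0,-20,0,1,0,0,0,0,1,0,0,0,0,1]

```text
clock: 3.72
eef_pos: [531.0, 247.7, 166.3]
eef_rot: [-3.141, -0.001, 0.061]
wrist_force: [-0.1, 0.3, -0.1]
finger_gap: 0.8
finger_force: 0.0
```

```bash
python3 - <<'E'
from h import *
p,d,W=cloud("side"); cv2.imwrite("pics/s1.png",cv2.resize(p[180:320,210:370],None,fx=5,fy=4.2,interpolation=cv2.INTER_CUBIC)[:590])
print(manip.read_state()["eef_pos"])
E
```

```text
[531.1042794  247.76841527 166.52980067]
```

View pics/s1.png

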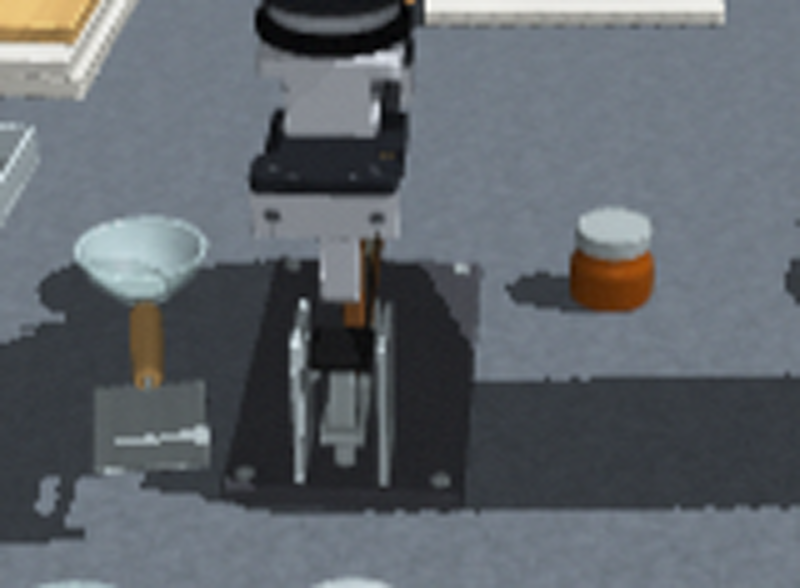

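The closed finger (crop x≈340) hangs centred above the black pad (about 342,345), between the plates at x≈300 and 385. Now I'll press.

>>> step_arm:
  series: [0,1,-14,0,1,0,0,-12,0,1,0,0,-6,0,1,0,0,-4,0,1,0,0,-4,0,1,0,0,-4,0,1,0,0,0,0,1,0,0,0,0,1]

```text
clock: 4.78
eef_pos: [530.7, 248.7, 121.6]
eef_rot: [-3.142, -0.0, 0.061]
wrist_force: [-2.8, 0.1, 3.9]
finger_gap: 0.4
finger_force: 2.0
```

```bash
python3 - <<'E'
from h import *
p,d,W=cloud("top"); 
roi=np.zeros(d.shape,bool); roi[150:280,150:310]=1
m=roi&(W[...,2]>141)&(W[...,2]<157); Q=W[m][:,:2]; print(m.sum(),cv2.minAreaRect(Q.astype(np.float32)) if m.sum()>3 else 0)
cv2.imwrite("pics/t2.png",cv2.resize(p[150:280,150:310],None,fx=4.5,fy=4.5))
print(manip.read_state()["wrist_force"])
E
```

```text
272 ((536.306640625, 114.31791687011719), (12.540680885314941, 169.91827392578125), 31.62624168395996)
[-2.58085192 -0.77590125  3.92044052]
```

View pics/t2.png

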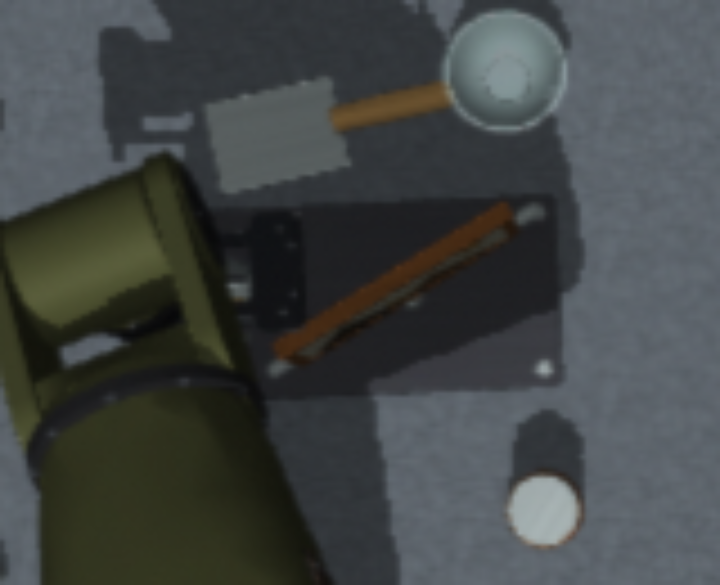

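The panel (crop (280,355) to (510,210)) has sprung to about 0.5 rad. Next I lift to let the catch up, then move clear.

>>> step_arm:
  series: [0,0,10,0,1,0,0,20,0,1,0,0,30,0,1,0,0,30,0,1,0,0,20,0,1,0,0,0,0,1]

```text
clock: 5.58
eef_pos: [531.2, 248.8, 233.1]
eef_rot: [-3.141, -0.003, 0.061]
wrist_force: [-0.2, -0.5, -0.2]
finger_gap: 0.5
finger_force: 0.0
```

```bash
cat > ang.py <<'E'
from h import *
for n in("top","side"):
    p,d,W=cloud(n)
    m=(W[...,2]>141)&(W[...,2]<157)&(abs(W[...,0]-536)<95)&(abs(W[...,1]-116)<95)&(p[...,2]>p[...,0]*1.5+10); Q=W[m][:,:2]
    c=Q.mean(0); e=np.linalg.svd(Q-c,full_matrices=False)[2][0]
    print(n,m.sum(),cv2.minAreaRect(Q.astype(np.float32)),c.round(1),"theta mod pi",(np.arctan2(-e[0],e[1])-0.057)%np.pi)
print(manip.read_state()["eef_pos"],manip.read_state()["wrist_force"])
E
python3 ang.py
```

```text
top 257 ((536.9039306640625, 113.93856811523438), (12.9006929397583, 168.81883239746094), 36.38075256347656) [536.9 113.3] theta mod pi 0.5827676827577094
side 123 ((532.3440551757812, 122.30355834960938), (14.904006004333496, 161.34896850585938), 37.00094223022461) [516.8 144.8] theta mod pi 0.5951517599592006
[530.54750811 248.56250273 230.79542795] [ 0.1799199  -0.00954785 -0.91178572]
```

```bash
python3 - <<'E'
import numpy as np
C=np.array([536,116.]); r=60; prev=np.array([530.5,248.8])
def pos(th,g=0):
    b=th+.057; u=np.array([-np.sin(b),np.cos(b)]); t=np.array([-np.cos(b),-np.sin(b)])
    return C+r*u-(6+8*abs(np.cos(b))+12.5*abs(np.sin(b))+g)*t
for th,g in [(.58,10)]+[(x,0) for x in np.arange(.6,3.2,.14)]+[(3.0,0),(3.14,0)]:
    q=pos(th,g); print(round(th,2),q.round(1),(q-prev).round(1)); prev=q
E
```

```text
0.58 [524.3 182. ] [ -6.2 -66.8]
0.6 [515.2 175.7] [-9.2 -6.3]
0.74 [507.4 172.6] [-7.7 -3.1]
0.88 [500.  168.3] [-7.5 -4.3]
1.02 [493.  162.8] [-7.  -5.5]
1.16 [486.8 156. ] [-6.2 -6.7]
1.3 [481.6 148.2] [-5.2 -7.8]
1.44 [477.6 139.4] [-4.  -8.8]
1.58 [474.9 131. ] [-2.7 -8.4]
1.72 [473.2 123.2] [-1.7 -7.8]
1.86 [472.6 114.9] [-0.6 -8.3]
2.0 [473.2 106.3] [ 0.6 -8.6]
2.14 [475.2  97.7] [ 1.9 -8.6]
2.28 [478.5  89.2] [ 3.3 -8.5]
2.42 [483.2  81.1] [ 4.7 -8.1]
2.56 [489.3  73.7] [ 6.1 -7.4]
2.7 [496.7  67.2] [ 7.4 -6.5]
2.84 [505.2  61.9] [ 8.5 -5.3]
2.98 [514.6  57.9] [ 9.4 -3.9]
3.12 [523.7  55.5] [ 9.1 -2.4]
3.0 [516.   57.5] [-7.7  2. ]
3.14 [524.7  55.3] [ 8.7 -2.2]
```

>>> step_arm:
  series: [-3.5,-33.8,0,0,1,-3,-33,0,0,1,0,0,0,0,1,0,0,-40,0,1,0,0,-40,0,1,0,0,-20,0,1,0,0,0,0,1]

```text
clock: 6.55
eef_pos: [523.4, 182.3, 129.6]
eef_rot: [3.141, 0.004, 0.061]
wrist_force: [0.8, -0.1, 0.1]
finger_gap: 0.4
finger_force: 0.0
```

>>> step_arm:
  series: [-4.5,-3,0,0,1,-4.5,-3.5,0,0,1,-7.5,-3,0,0,1,-7.5,-4.5,0,0,1,-7,-5.5,0,0,1,-6,-6.5,0,0,1,-5,-8,0,0,1,-4,-9,0,0,1,-3,-8.5,0,0,1,-1.5,-7.5,0,0,1,-0.5,-8.5,0,0,1,0.5,-8.5,0,0,1,0,0,0,0,1,0,0,0,0,1]

```text
clock: 8.3
eef_pos: [473.7, 105.9, 131.4]
eef_rot: [3.142, 0.0, 0.061]
wrist_force: [-0.2, 0.1, 0.2]
finger_gap: 0.0
finger_force: 0.1
```

```bash
python3 ang.py
```

```text
top 137 ((570.9401245117188, 132.57232666015625), (89.79542541503906, 12.147455215454102), 28.3663330078125) [569.7 131.8] theta mod pi 2.003870122879225
side 202 ((547.5281372070312, 126.42666625976562), (138.9748077392578, 15.590669631958008), 27.03711700439453) [550.8 129.4] theta mod pi 1.9900451514592665
[473.68272356 105.98837958 131.40641146] [-0.59670913  0.21930517  0.18864874]
```

The panel is at 2.00 rad, as planned. I continue to about 2.85, then slowly onto the catch.

>>> step_arm:
  series: [2,-8.5,0,0,1,3.5,-8.5,0,0,1,4.5,-8,0,0,1,6,-7.5,0,0,1,7.5,-6.5,0,0,1,8.5,-5.5,0,0,1,5,-2,0,0,1,4.5,-2,0,0,1,3,-1,0,0,1,3,-1,0,0,1,0,0,0,0,1]

```text
clock: 9.78
eef_pos: [521.6, 55.2, 131.4]
eef_rot: [3.141, -0.0, 0.061]
wrist_force: [0.9, -0.3, 0.7]
finger_gap: 0.5
finger_force: 0.0
```

```bash
python3 ang.py
```

```text
top 62 ((534.6929931640625, 177.0359649658203), (43.003787994384766, 8.875287055969238), 89.43914031982422) [534.7 176.8] theta mod pi 3.0719552818008204
side 138 ((534.2638549804688, 125.44235229492188), (12.008498191833496, 156.05296325683594), 1.3602962493896484) [533.8 136.1] theta mod pi 3.1104320378865697
[521.32027147  55.24827789 131.43783578] [-0.51212218  0.08056896  0.74706969]
```

>>> step_arm:
  series: [1,0,0,0,1,1,0,0,0,1,1,0,0,0,1,0,0,0,0,1]

```text
clock: 10.38
eef_pos: [524.3, 55.3, 131.4]
eef_rot: [3.142, -0.0, 0.061]
wrist_force: [-1.2, -0.5, -0.3]
finger_gap: 0.5
finger_force: 0.3
```

>>> step_arm:
  series: [1,0,0,0,1,1,0,0,0,1,0,0,0,0,1]

```text
clock: 10.75
eef_pos: [525.0, 55.3, 131.4]
eef_rot: [-3.142, 0.003, 0.061]
wrist_force: [-12.8, -0.9, 8.7]
finger_gap: 0.6
finger_force: 6.8
```

```bash
python3 ang.py
```

```text
top 65 ((532.3721923828125, 176.80728149414062), (11.894774436950684, 42.08860778808594), 3.529658079147339) [532.3 176.7] theta mod pi 3.130290061010146
side 128 ((534.0932006835938, 123.39875030517578), (11.698657989501953, 160.48529052734375), 3.6247856616973877) [533.2 135.4] theta mod pi 0.015587352862670024
[524.99985069  55.32935913 131.35899858] [-14.0480637   -1.74152235   8.5050597 ]
```

>>> step_arm:
  series: [1,0,0,0,1,0,0,0,0,1]

```text
clock: 11.1
eef_pos: [525.3, 55.3, 131.4]
eef_rot: [3.142, 0.005, 0.061]
wrist_force: [-19.6, -2.2, 11.4]
finger_gap: 0.7
finger_force: 10.3
```

```bash
python3 ang.py
```

```text
top 67 ((532.4241333007812, 176.52969360351562), (12.07717514038086, 42.68661117553711), 3.8037173748016357) [532. 176.] theta mod pi 3.1315010519335393
side 127 ((533.8123168945312, 126.26133728027344), (11.416492462158203, 158.13462829589844), 3.9204013347625732) [533.  136.6] theta mod pi 0.01472439666053283
[525.31601422  55.29732157 131.37414027] [-20.14005184  -2.22318401  11.71717318]
```

20 N with no further motion means it is against the stop. Back off and check that it stays.

>>> step_arm:
  series: [-5,0,0,0,1,-15,0,0,0,1,-15,0,0,0,1,0,0,40,0,1,0,0,40,0,1,0,0,40,0,1,-20,-30,20,0,1,-20,-30,0,0,1,-20,-40,0,0,1,0,-40,0,0,1,0,-40,0,0,1,0,0,0,0,1,0,0,0,0,1]

```text
clock: 12.82
eef_pos: [432.3, -124.3, 271.4]
eef_rot: [-3.141, -0.0, 0.061]
wrist_force: [-0.4, 0.2, -0.0]
finger_gap: 0.5
finger_force: 0.0
```

```bash
python3 ang.py; python3 - <<'E'
from h import *
p,d,W=cloud("side"); q,_,W2=cloud("top")
a=cv2.resize(p[180:320,210:370],(640,290)); b=cv2.resize(q[150:280,150:310],(400,300))
cv2.imwrite("pics/f.png",np.vstack([a,cv2.resize(b,(640,300))]))
m=np.zeros(d.shape,bool); m[203:228,180:204]=1; m&=(abs(W2[...,2]-105)<14)&(q.max(-1)<60); print("pad z",m.sum(),np.median(W2[m][:,2]))
E
```

```text
top 269 ((536.5801391601562, 114.11355590820312), (12.545451164245605, 167.54159545898438), 1.1827131509780884) [536.2 112.2] theta mod pi 3.1082835715658246
side 152 ((534.6974487304688, 119.3829345703125), (12.278179168701172, 171.58975219726562), 1.3456170558929443) [533.9 129.6] theta mod pi 3.1058456721657275
[ 432.33000175 -123.85449553  271.4824035 ] [ 0.44434795 -0.27627372  0.67230366]
pad z 154 108.70412064443519
```

View pics/f.png

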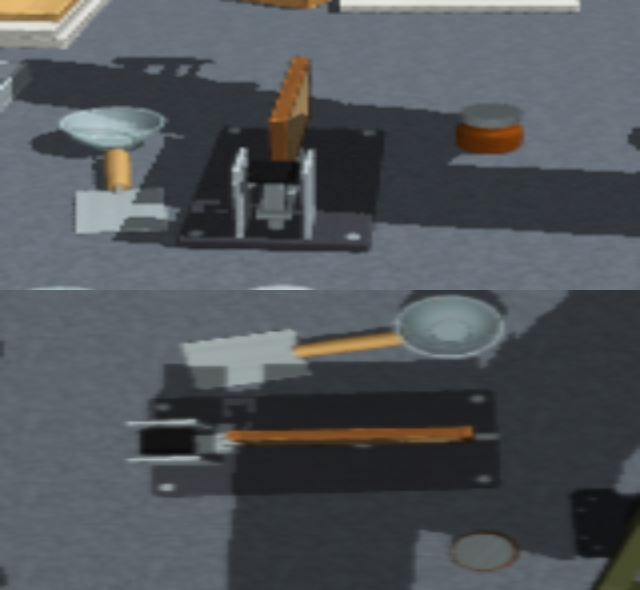

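The panel stands aligned with the catch and the pad is up, level with where it started. I'll check once more for creep, then hand in.

```bash
python3 ang.py; python3 - <<'E'
from h import *
z=np.load("top0.npz"); q,_,W2=cloud("top")
for W,p in((z["W"],z["p"]),(W2,q)):
    m=np.zeros(p.shape[:2],bool); m[203:228,180:204]=1; m&=(abs(W[...,2]-105)<14)&(p.max(-1)<60); print(W[m][:,2].mean())
    v=W[m][:,2].mean()
if v>107.5: print(manip.sign_off())
E
```

```text
top 269 ((536.2021484375, 114.25875091552734), (12.338650703430176, 167.54855346679688), 1.451485514640808) [536.2 112.9] theta mod pi 3.1089958065549546
side 156 ((534.5509643554688, 119.6767807006836), (12.755297660827637, 169.60073852539062), 1.4608979225158691) [534.  129.1] theta mod pi 3.1081946463307357
[ 432.32421348 -124.10235174  271.49976003] [-0.65265403 -0.00640773 -0.64987936]
108.99985639734646
109.35977195303485
the job is handed in; nothing more can be done
None
```

I freed the panel and pushed it round half a turn; it held at about 3.11 rad (measured) with the catch pad back at its starting height and the arm clear, then I handed the job in at about 13 s (no verdict was shown).

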